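Build up a lens assembly in its holder

ROBOT

A 6-joint arm with a two-finger parallel gripper is mounted at the origin on the work surface. World frame = base frame: x ahead of the robot, y to its left, z up, the work surface at z = 0. Lengths are in m, angles in rad, forces in N, time in s.
With the tool pointing down it reaches from about 0.35 to 0.875 m from the base axis. Payload 4.2 kg.
Tool frame: the origin (TCP) lies at the very end of the fingers, on their centre line; the grasp point (between the pads) lies 19 mm behind it; z points along the fingers, y is the line along which they close (so a half turn about z gives the same grasp; the last joint's range is limited). The gripper opens to 87 mm and grips with 3 to 60 N. Pads are 19 mm wide; open, the fingers measure 117 mm over their backs; the gripper's body (75 mm by 190 mm) begins 51 mm behind the grasp point.
Start: joints at [-1.007, 0.385, 0.008, 0, -1.194, -0.259], TCP at [0.188, -0.596, 0.223] pointing down, gripper open.
Joint ranges: [-3.14, 3.14], [-1.21, 2.06], [-1.07, 1.41], [-3.16, 2.05], [-2.99, -0.16], [-3.1, 3.1]. Speed limits (rad/s): [2.79, 2.79, 3.14, 3.14, 3.14, 3.14].

INTERFACE

Orientations are given as a rotation vector (axis times angle).
In Python, from station import env gives the robot as it stands. The module is installed in compiled form; this text tells all that it offers.
- The arm moves only by the shell command python3 -m crank 'ROWS'. ROWS is JSON, one flat list of numbers, 7 for each row, row after row: the shift along the tool's x, y, z in m, then the turn, a rotation vector about the tool's x, y, z in rad, then the closure, from 0 (fully open) to 1 (shut). A call has 1 to 20 rows; each row is the pose to reach, as a shift and turn from the pose commanded when the call began, along the tool's axes at that moment; what a row does not reach only later rows make up. A row lasts 1/10 s, in which the tool goes at most 50 mm and 8.59 degrees, less where a joint would pass 70% of its speed; a pose out of reach is approached as far as the arm can. A call with a gripper value outside its range is refused whole. The fingers move at their own pace and stop on an object; the grip force is fixed at half the most. Time passes only in rows, so rows that repeat a pose let the fingers close. It gives the time, the measured TCP pose, the force, the opening and the grip force at its end, in the units of the state.
- env.sense(): the state, without advancing time (a new reading comes with each control period).
- env.snapshot(name): name is "side" or "top"; returns the picture (480x640x3 uint8, blue, green, red); there is no depth.
- env.get_calibration(name): a dict with "mtx" (3x3 intrinsics, pixels), "D" ([k1, k2, p1, p2, k3] as OpenCV has them; the pictures are not rectified), "R" (3x3) and "t" (3): a world point X has camera coordinates R X + t. Camera axes: x right, y down, z forward; pixel columns grow to the right and rows downward; lengths in m; the calibration is good to about 2 mm. A picture is of the moment at which its call begins. get_calibration takes no time and is no camera call.
- env.job_done(): hands the job in; it is judged then, once.
The state is a dict: "clock": time; "joint_pos": joint angles; "joint_velocities": joint speeds; "joint_torque": joint torques, N m; "position": TCP position; "eef_rot": TCP orientation; "wrist_force": force on the tool from outside, world axes, zero at the start; "ft_torque": the same for the moment, N m; "grip_width": finger opening in m; "finger_force": force on a finger pad.
Only numpy, scipy, OpenCV 4.12 (cv2) and the standard library are available. Lean on these libraries where they do the work, as an engineer would, in place of code of your own. Each camera call takes 0.05 s, during which the arm holds its last target. There are 200 camera calls.

TASK

Build up the lens assembly in the round dark-grey holder, one part at a time from the bottom up: the large lens cell into the holder, the wide spacer ring into the top of that cell, the small lens cell with its foot in the spacer ring, and last the narrow slotted retaining ring into the top of the small cell. Set each part down level and fully home without dropping it, let go of it before fetching the next, and leave the bottle, the jar and the loupe standing where they are.

Things in the scene. Friction and masses are not known exactly. Their poses are not given: they have to be found in the camera images.
- holder: Dark-grey plastic assembly holder, fixed to the bench: a low round dish, outside diameter 90 mm, 14 mm high, with a round pocket open at the top, 66 mm in diameter and 6 mm deep. Origin: centre of its underside, on the bench (pocket floor 8 mm above it). z up.
- large_cell: The larger aluminium lens cell: plain drum, diameter 60, 25 high (mm), dark line round it near the foot; on top a domed lens (34 wide, 3 high) in a round seat 54 wide, 5 deep, rim 3 thick. Loose, upright, 0.17 kg. Origin: centre of underside, z up; seat floor at z = 20. It fits the holder's pocket with 3 mm play all round; its origin is then 8 mm above the holder's.
- spacer: The wider ring: plain thin-walled aluminium tube, outside diameter 48, bore 39, 16 high (mm), both ends alike, no slots. Loose, flat on the bench, 40 g. Origin: centre of underside, z up. It drops 5 mm into the seat on top of the large cell (3 mm play all round); its origin is then 20 mm above the large cell's.
- small_cell: The smaller aluminium lens cell: drum of diameter 46 (z = 5 to 26 mm) on a round foot of diameter 33 (z = 0 to 5); on top a domed lens (19 wide) in a seat 40 wide, 5 deep, rim 3 thick. Loose, upright, 0.10 kg. Origin: centre of the foot's underside, z up. Its foot drops into the spacer's bore until the drum rests on the spacer; its origin is then 11 mm above the spacer's.
- retainer: The narrower ring: thick-walled aluminium, outside diameter 35, bore 25, 16 high (mm), four dark slots across its top end. Loose, flat on the bench, slots up, 30 g. Origin: centre of underside, z up. It drops 5 mm into the seat on top of the small cell (2.5 mm play all round); its origin is then 21 mm above the small cell's.
- bottle: Bystander, loose: white plastic bottle with a blue cap, diameter 36 mm, 75 mm high, standing. Origin: centre of its underside.
- jar: Bystander, loose: short white jar with a blue lid, diameter 48 mm, 48 mm high, standing. Origin: centre of its underside.
- loupe: Bystander, loose: black waisted eye loupe, diameter 42 mm at the foot, 42 mm high, standing. Origin: centre of its underside.
Mind the look-alikes: they are no part of the job. What is shaped like the large_cell but green or orange is not meant. Leave any green look-alike of the retainer alone.

How it is judged:
By the outcome, as a careful person would: the job done as asked, in the order asked, and still so for the second after the job is handed in, with the robot touching nothing.
It also fails if it takes over 93 s, if anything falls off the work surface, if the arm or the gripper's body presses on something with over 40 N, if the wrist force passes 120 N, or if a joint passes its speed limit or range.

## Working session

There is one attempt and no reset: what is moved stays moved. The work goes in short steps, Python scripts to look and compute and a shell command to move; the robot and the scene stay as the last step left them, time stands still between calls to the robot, and variables do not carry over. Pictures are saved under pics/ and viewed, at most 14 in all, crops included, and the job is handed in when it is done.

```bash
mkdir -p pics
python3 - <<'E'
from station import env
import cv2,numpy as np
for n in("top","side"):
    cv2.imwrite(f"pics/{n}0.png",env.snapshot(n)); c=env.get_calibration(n); R=np.array(c["R"]); print(n,np.round(-R.T@np.array(c["t"]),3),np.round(R,2).tolist(),np.round(c["mtx"],0).tolist(),c["D"])
s=env.sense(); print(s["clock"],s["position"],s["eef_rot"],s["grip_width"])
E
```

```text
top [ 0.401 -0.009  1.261] [[-0.02, -1.0, -0.01], [-0.98, 0.03, -0.18], [0.18, 0.01, -0.98]] [[610.0, 0.0, 324.0], [0.0, 610.0, 246.0], [0.0, 0.0, 1.0]] [-0.08819952  0.          0.          0.          0.        ]
side [ 0.241 -0.605  0.458] [[0.84, -0.54, -0.02], [-0.3, -0.43, -0.85], [0.45, 0.72, -0.53]] [[441.0, 0.0, 319.0], [0.0, 441.0, 249.0], [0.0, 0.0, 1.0]] [-0.03164661  0.          0.          0.          0.        ]
0.1 [ 0.18740847 -0.59567322  0.22156233] [ 4.76634357e-01 -3.10482520e+00 -3.07165987e-03] 0.08718652243038054
```

View pics/top0.png

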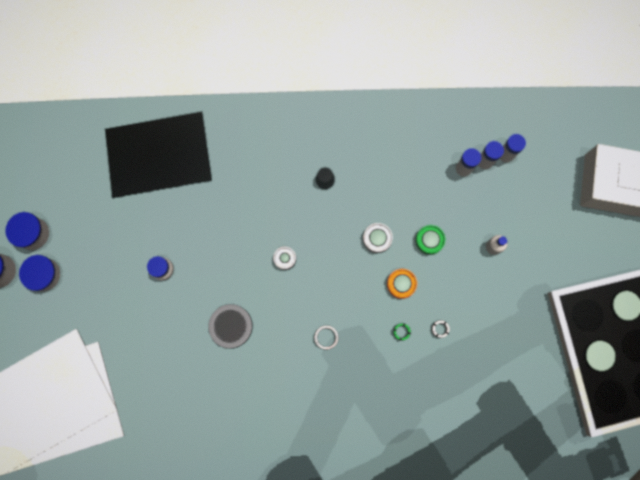

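View pics/side0.png

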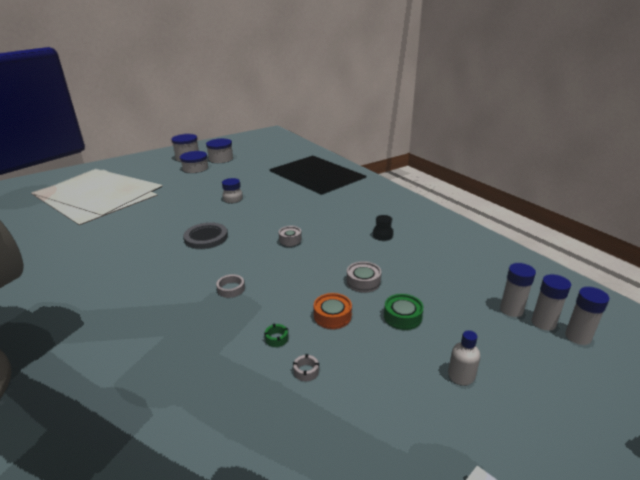

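Top view: the holder is at (231,326), the large cell (silver) at (378,237), the spacer at (326,337), the small cell at (284,258) and the silver retainer at (441,329). The look-alikes are the green cell (431,240), the orange cell (402,283) and the green ring (401,331). The bystanders are the loupe (325,178), the jar (158,267) and the bottle (498,243). I'll confirm these in an enlarged crop.

```bash
cat > h.py <<'E'
import cv2,numpy as np
from station import env
from scipy.spatial.transform import Rotation as Ro
def cal(n):
    c=env.get_calibration(n); return [np.array(c[k],float) for k in("mtx","D","R","t")]
def unproj(n,uv,z):
    K,D,R,t=cal(n); p=cv2.undistortPoints(np.array([[uv]],float),K,D)[0,0]
    d=R.T@np.array([p[0],p[1],1]); o=-R.T@t; return o+d*(z-o[2])/d[2]
def proj(n,X):
    K,D,R,t=cal(n); return cv2.projectPoints(np.array(X,float).reshape(-1,3),cv2.Rodrigues(R)[0],t,K,D)[0][:,0]
def circ(x,y,z,r,k=60):
    a=np.linspace(0,2*np.pi,k,endpoint=False); return np.c_[x+r*np.cos(a),y+r*np.sin(a),np.full(k,z)]
def crop(n,img,u0,v0,w,h,s,name,circs=()):
    im=cv2.resize(img[v0:v0+h,u0:u0+w],None,fx=s,fy=s,interpolation=cv2.INTER_CUBIC)
    for c in circs:
        p=((proj(n,circ(*c))-[u0,v0]+.5)*s-.5).round().astype(np.int32); cv2.polylines(im,[p],True,(0,0,255),1)
    cv2.imwrite(name,im)
E
python3 - <<'E'
from h import *
t=cv2.imread("pics/top0.png"); s=cv2.imread("pics/side0.png")
P={"holder":((231,326),.014,.045),"large":((378,237),.025,.03),"spacer":((326,337),.016,.024),"small":((284,258),.026,.023),"ret":((441,329),.016,.0175),"jar":((158,267),.048,.024),"loupe":((325,178),.042,.018),"bottle":((503,241),.075,.01)}
cs=[]
for k,(uv,z,r) in P.items():
    X=unproj("top",uv,z); print(k,X.round(4),proj("side",X).round(1)); cs.append((X[0],X[1],z,r))
crop("top",t,200,215,262,140,3,"pics/top1.png",cs[:5])
crop("side",s,170,210,260,180,3,"pics/side1.png",cs[:5])
E
```

```text
holder [0.4655 0.1952 0.014 ] [[206.2 231.4]]
large [ 0.6407 -0.1105  0.025 ] [[364.2 269.2]]
spacer [0.439  0.0018 0.016 ] [[230.9 280.1]]
small [0.6015 0.0841 0.026 ] [[289.4 229.7]]
ret [ 0.449  -0.2321  0.016 ] [[306.  361.7]]
jar [0.5857 0.3392 0.048 ] [[230.9 180.5]]
loupe [ 0.7649 -0.0041  0.042 ] [[381.2 218. ]]
bottle [ 0.6166 -0.355   0.075 ] [[469.4 333.4]]
```

View pics/top1.png

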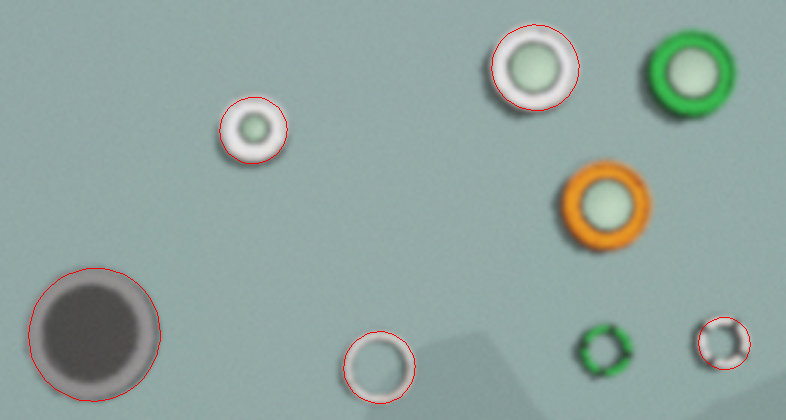

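View pics/side1.png

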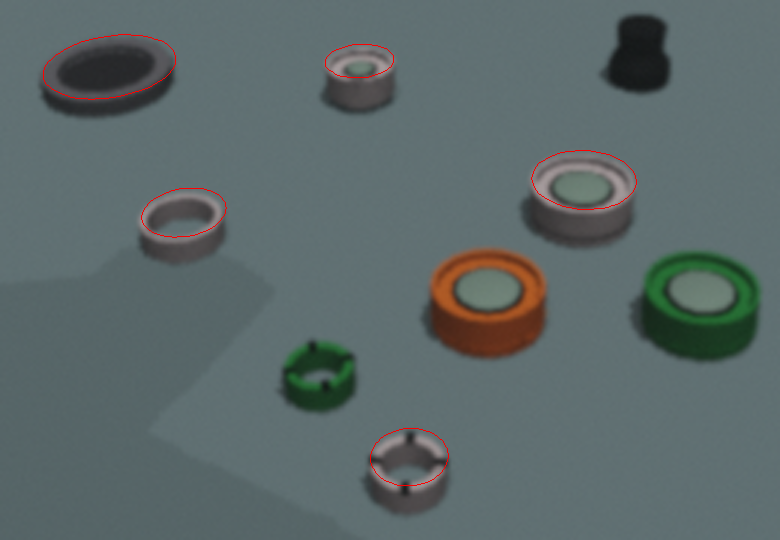

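Identities are confirmed: silver large cell at (378,237), retainer at (441,329) with silver slots, and the green and orange ones excluded. Next I'll refine the centres to subpixel by fitting rim edges in both cameras.

```bash
cat >> h.py <<'E'
from scipy.optimize import minimize
def fit(n,img,x,y,z,r,sign=1,span=.006):
    """centre of a circular rim: sign=+1 when brighter inside the circle than outside"""
    g=cv2.GaussianBlur(cv2.cvtColor(img,cv2.COLOR_BGR2GRAY).astype(np.float32),(0,0),.7)
    def S(x,y,r):
        p=proj(n,circ(x,y,z,r,90)).astype(np.float32); return cv2.remap(g,p[None,:,0],p[None,:,1],cv2.INTER_CUBIC)[0]
    def f(q): return -sign*np.mean(np.clip(sign*(S(q[0],q[1],r-.0015)-S(q[0],q[1],r+.0015)),-40,40)*sign)
    G=np.linspace(-span,span,13); q=min(((x+a,y+b) for a in G for b in G),key=f)
    o=minimize(f,q,method="Nelder-Mead",options=dict(initial_simplex=[q,(q[0]+.001,q[1]),(q[0],q[1]+.001)]))
    return o.x.round(4),round(-o.fun,1)
E
python3 - <<'E'
from h import *
im={n:cv2.imread(f"pics/{n}0.png") for n in("top","side")}
O=dict(holder_out=(.4655,.1952,.014,.045,1),holder_pocket=(.4655,.1952,.014,.033,-1),large=(.6407,-.1105,.025,.03,1),spacer=(.439,.0018,.016,.024,1),spacer_bore=(.439,.0018,.016,.0195,-1),small=(.6015,.0841,.026,.023,1),ret=(.449,-.2321,.016,.0175,1))
for k,(x,y,z,r,s) in O.items(): print(k,*[fit(n,im[n],x,y,z,r,s) for n in im])
E
```

```text
holder_out (array([0.4689, 0.2012]), np.float64(-0.6)) (array([0.4628, 0.1955]), np.float64(1.0))
holder_pocket (array([0.4665, 0.1983]), np.float64(29.6)) (array([0.4623, 0.1944]), np.float64(14.4))
large (array([ 0.6421, -0.1104]), np.float64(26.1)) (array([ 0.6377, -0.113 ]), np.float64(15.0))Traceback (most recent call last):
  File "<stdin>", line 4, in <module>
  File "h.py", line 25, in fit
    G=np.linspace(-span,span,13); q=min(((x+a,y+b) for a in G for b in G),key=f)
                                    ~~~^^^^^^^^^^^^^^^^^^^^^^^^^^^^^^^^^^^^^^^^^
  File "h.py", line 24, in f
    def f(q): return -sign*np.mean(np.clip(sign*(S(q[0],q[1],r-.0015)-S(q[0],q[1],r+.0015)),-40,40)*sign)
                                                                      ~^^^^^^^^^^^^^^^^^^^
  File "h.py", line 23, in S
    p=proj(n,circ(x,y,z,r,90)).astype(np.float32); return cv2.remap(g,p[None,:,0],p[None,:,1],cv2.INTER_CUBIC)[0]
      ~~~~^^^^^^^^^^^^^^^^^^^^
  File "h.py", line 10, in proj
    K,D,R,t=cal(n); return cv2.projectPoints(np.array(X,float).reshape(-1,3),cv2.Rodrigues(R)[0],t,K,D)[0][:,0]
            ~~~^^^
  File "h.py", line 5, in cal
    c=env.get_calibration(n); return [np.array(c[k],float) for k in("mtx","D","R","t")]
ValueError: time passes only in moves, steps and waits
```

```bash
sed -i 's/^def cal(n):/import functools\n@functools.cache\ndef cal(n):/' h.py
python3 - <<'E'
from h import *
im={n:cv2.imread(f"pics/{n}0.png") for n in("top","side")}
O=dict(large=(.6407,-.1105,.025,.03,1),spacer=(.439,.0018,.016,.024,1),spacer_bore=(.439,.0018,.016,.0195,-1),small=(.6015,.0841,.026,.023,1),ret=(.449,-.2321,.016,.0175,1))
for k,(x,y,z,r,s) in O.items(): print(k,*[fit(n,im[n],x,y,z,r,s) for n in im])
s=env.sense(); print(s["clock"])
E
```

```text
large (array([ 0.6421, -0.1104]), np.float64(26.1)) (array([ 0.6377, -0.113 ]), np.float64(15.0))
spacer (array([0.4392, 0.0014]), np.float64(25.4)) (array([ 0.4354, -0.0017]), np.float64(19.2))
spacer_bore (array([0.439 , 0.0015]), np.float64(25.6)) (array([ 0.4352, -0.0016]), np.float64(22.2))
small (array([0.6031, 0.0836]), np.float64(28.0)) (array([0.5998, 0.0803]), np.float64(9.8))
ret (array([ 0.45  , -0.2325]), np.float64(22.0)) (array([ 0.4465, -0.2348]), np.float64(19.1))
0.1
```

```bash
cat >> h.py <<'E'
def go(x,y,z):
    s=env.sense(); R=Ro.from_rotvec(s["eef_rot"]); T=R.as_matrix()
    want=np.array([[-1,0,0],[0,1,0],[0,0,-1.]])  # y along world y, pointing down
    a=(R.inv()*Ro.from_matrix(want)).as_rotvec()
    print("shift",(T.T@(np.array([x,y,z])-s["position"])).round(4),"turn",a.round(4),"| clock",round(s["clock"],2),"pos",s["position"].round(4),"F",np.round(s["wrist_force"],1),"w",round(s["grip_width"],4),"ff",s["finger_force"])
E
python3 -c "
from h import *
go(.64,-.112,.13)"
```

```text
shift [-0.5768  0.3255  0.0922] turn [ 0.002  -0.0004  0.3046] | clock 0.1 pos [ 0.1874 -0.5957  0.2216] F [-0.5  0.3 -0.3] w 0.0872 ff 0.0
```

```bash
python3 -m crank '[-0.577,0.3255,0.092,0.002,0,0.305,0.12, -0.577,0.3255,0.092,0.002,0,0.305,0.12, -0.577,0.3255,0.092,0.002,0,0.305,0.12, -0.577,0.3255,0.092,0.002,0,0.305,0.12, -0.577,0.3255,0.092,0.002,0,0.305,0.12, -0.577,0.3255,0.092,0.002,0,0.305,0.12, -0.577,0.3255,0.092,0.002,0,0.305,0.12, -0.577,0.3255,0.092,0.002,0,0.305,0.12, -0.577,0.3255,0.092,0.002,0,0.305,0.12, -0.577,0.3255,0.092,0.002,0,0.305,0.12, -0.577,0.3255,0.092,0.002,0,0.305,0.12, -0.577,0.3255,0.092,0.002,0,0.305,0.12, -0.577,0.3255,0.092,0.002,0,0.305,0.12, -0.577,0.3255,0.092,0.002,0,0.305,0.12, -0.577,0.3255,0.092,0.002,0,0.305,0.12, -0.577,0.3255,0.092,0.002,0,0.305,0.12, -0.577,0.3255,0.092,0.002,0,0.305,0.12, -0.577,0.3255,0.092,0.002,0,0.305,0.12]'
python3 -c "
from h import *
cv2.imwrite('pics/s2.png',env.snapshot('side'))
go(.64,-.112,.009)"
```

```text
clock: 1.9
position: [0.6396, -0.1136, 0.1309]
eef_rot: [0.003, 3.141, -0.003]
wrist_force: [-0.1, -0.3, -0.2]
grip_width: 0.0767
finger_force: 0.0
shift [-0.0002  0.0018  0.122 ] turn [-0.0019  0.0006 -0.0017] | clock 1.95 pos [ 0.6397 -0.1135  0.131 ] F [ 0.7 -0.5 -0.3] w 0.0764 ff 0.0
```

View pics/s2.png

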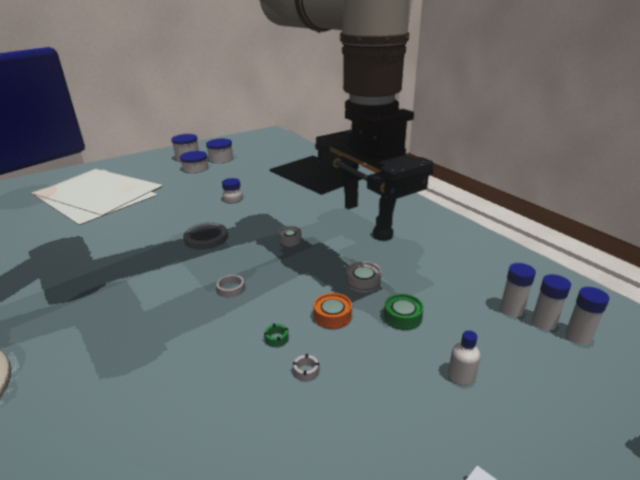

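The gripper is above the large cell (side pixel (364,275)), with the fingers straddling it and clear of the green and orange cells. Going down to grasp.

```bash
python3 -m crank '[0,0.001,0.05,0,0,0,0.12, 0,0.001,0.09,0,0,0,0.12, 0,0.001,0.115,0,0,0,0.12, 0,0.001,0.122,0,0,0,0.12, 0,0.001,0.122,0,0,0,0.12, 0,0.001,0.122,0,0,0,1, 0,0.001,0.122,0,0,0,1, 0,0.001,0.122,0,0,0,1, 0,0.001,0.122,0,0,0,1, 0,0.001,0.122,0,0,0,1, 0,0.001,0.122,0,0,0,1, 0,0.001,0.122,0,0,0,1, 0,0.001,0.122,0,0,0,1]'
python3 -c "
from h import *
go(.4644,.1964,.08)"
```

```text
clock: 3.25
position: [0.6414, -0.1116, 0.0103]
eef_rot: [-0.001, 3.139, -0.003]
wrist_force: [-1.3, 0.7, 6.4]
grip_width: 0.0595
finger_force: 30.0
shift [ 0.1767  0.3079 -0.0709] turn [-0.0021  0.003   0.0004] | clock 3.25 pos [ 0.6414 -0.1116  0.0103] F [-1.3  0.7  6.4] w 0.0595 ff 30.00202347524464
```

```bash
python3 -m crank '[0,0,-0.03,0,0,0,1, 0,0,-0.071,0,0,0,1, 0.177,0.308,-0.071,-0.002,0.002,0,1, 0.177,0.308,-0.071,-0.002,0.002,0,1, 0.177,0.308,-0.071,-0.002,0.002,0,1, 0.177,0.308,-0.071,-0.002,0.002,0,1, 0.177,0.308,-0.071,-0.002,0.002,0,1, 0.177,0.308,-0.071,-0.002,0.002,0,1, 0.177,0.308,-0.071,-0.002,0.002,0,1, 0.177,0.308,-0.071,-0.002,0.002,0,1, 0.177,0.308,-0.071,-0.002,0.002,0,1, 0.177,0.308,-0.071,-0.002,0.002,0,1]'
python3 -c "
from h import *
im=env.snapshot('side'); cv2.imwrite('pics/s3.png',im)
go(.4644,.1964,.045)
p=env.sense()['position']
crop('side',im,120,120,200,150,4,'pics/s3c.png',[(.4623,.1944,.014,.033),(p[0]-.002,p[1]-.0015,p[2]-.0103,.03)])"
```

```text
clock: 4.45
position: [0.4633, 0.1958, 0.0787]
eef_rot: [-0.001, -3.139, 0.001]
wrist_force: [0.1, -0.4, -1.0]
grip_width: 0.0593
finger_force: 30.0
shift [-0.0008  0.001   0.0337] turn [-0.0004 -0.0022 -0.0017] | clock 4.5 pos [0.4636 0.1954 0.0787] F [ 0.2 -0.1 -1.5] w 0.0594 ff 29.998356993310153
```

View pics/s3c.png

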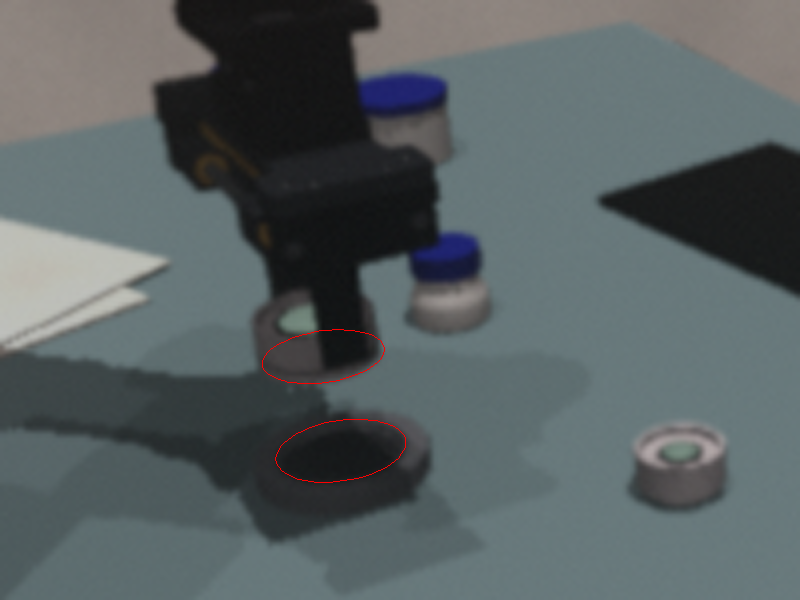

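Run:
```python
from h import *
im=cv2.imread('pics/s3.png'); zb=.0787-.0103
g=cv2.cvtColor(im,cv2.COLOR_BGR2GRAY)
K=[fit('side',im,.460,.194,zb+d,r,s) for d,r,s in((.025,.03,1),(.025,.027,1),(0.0,.03,1))]
print(K, fit('side',im,.4623,.1944,.014,.033,-1))
c=(K[0][0][0],K[0][0][1])
crop('side',im,170,180,70,65,9,'pics/s3d.png',[(*c,zb+.025,.03),(.4599,.194,zb,.03),(.4623,.1944,.014,.033)])
```

```text
[(array([0.4328, 0.1967]), np.float64(7.6)), (array([0.436 , 0.1978]), np.float64(8.0)), (array([0.475 , 0.1424]), np.float64(6.8))] (array([0.4627, 0.1929]), np.float64(7.2))
```

View pics/s3d.png

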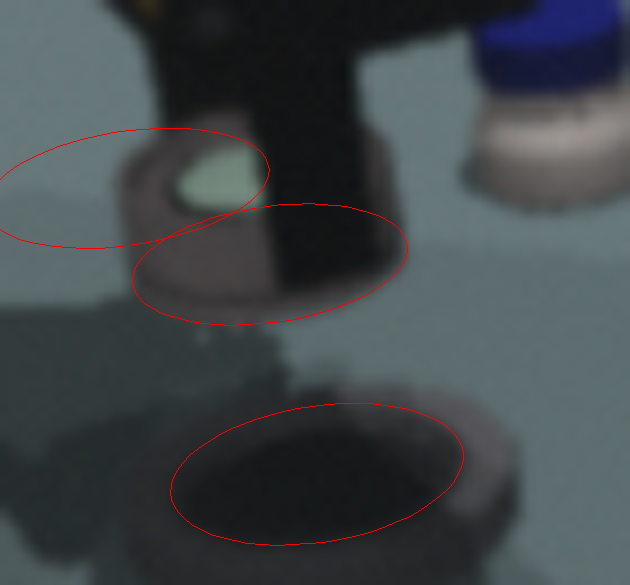

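The cell hangs upright in the side view: its foot spans about x 128–403 in the crop and the holder pocket is centred near (317,475). From camera and TCP vectors, the TCP target is (0.466, 0.1965).

```bash
python3 -m crank '[-0.0025,0.001,0.03,0,-0.002,0,1, -0.0025,0.001,0.045,0,-0.002,0,1, -0.0025,0.001,0.05,0,-0.002,0,1, -0.0025,0.001,0.053,0,-0.002,0,1, -0.0025,0.001,0.055,0,-0.002,0,1, -0.0025,0.001,0.055,0,-0.002,0,1]'
python3 -c "
from h import *
go(.466,.1965,.0183)"
```

```text
clock: 5.1
position: [0.4663, 0.1974, 0.0243]
eef_rot: [0.001, 3.14, 0.001]
wrist_force: [-0.1, 0.0, -1.3]
grip_width: 0.059
finger_force: 30.0
shift [ 0.0003 -0.0009  0.006 ] turn [ 0.0007  0.0011 -0.0008] | clock 5.1 pos [0.4663 0.1974 0.0243] F [-0.1  0.  -1.3] w 0.059 ff 29.99853086192161
```

```bash
python3 -m crank '[0,-0.0005,0.002,0,0,0,1, 0,-0.0005,0.0035,0,0,0,1, 0,-0.0005,0.0045,0,0,0,1, 0,-0.0005,0.0045,0,0,0,1]'; python3 -m crank '[0,0,0.0008,0,0,0,1,0,0,0.0008,0,0,0,1]'
```

```text
clock: 5.5
position: [0.4657, 0.197, 0.0194]
eef_rot: [0.0, 3.141, 0.0]
wrist_force: [-0.4, 0.5, -1.2]
grip_width: 0.0592
finger_force: 30.0
clock: 5.7
position: [0.4657, 0.1969, 0.0185]
eef_rot: [0.0, 3.141, -0.0]
wrist_force: [0.6, -0.1, -1.8]
grip_width: 0.0593
finger_force: 30.0
```

```bash
for i in 1 2 3; do python3 -m crank '[0,0,0.0006,0,0,0,1,0,0,0.0006,0,0,0,1]' | grep -E "position|wrist"; done
```

```text
position: [0.4658, 0.197, 0.0183]
wrist_force: [-1.9, 0.1, 1.8]
position: [0.4658, 0.197, 0.0182]
wrist_force: [-2.4, -1.0, 6.2]
position: [0.4658, 0.197, 0.0182]
wrist_force: [-4.3, -0.8, 10.6]
```

```bash
python3 -m crank '[0,0,-0.0012,0,0,0,1, 0,0,-0.0012,0,0,0,0.1, 0,0,-0.0012,0,0,0,0.1, 0,0,-0.0012,0,0,0,0.1, 0,0,-0.0012,0,0,0,0.1, 0,0,-0.03,0,0,0,0.1, 0,0,-0.08,0,0,0,0.1, 0.0285,-0.197,-0.08,0,0,0,0.3, 0.0285,-0.197,-0.08,0,0,0,0.3, 0.0285,-0.197,-0.08,0,0,0,0.3, 0.0285,-0.197,-0.08,0,0,0,0.3, 0.0285,-0.197,-0.08,0,0,0,0.3, 0.0285,-0.197,-0.08,0,0,0,0.3, 0.0285,-0.197,-0.08,0,0,0,0.3]'
python3 - <<'E'
from h import *
T=env.snapshot('top');S=env.snapshot('side')
cv2.imwrite('pics/t4.png',T);cv2.imwrite('pics/s4.png',S)
print(fit('top',T,.4665,.198,.033,.03,1),fit('side',S,.4623,.1944,.033,.03,1))
crop('top',T,180,260,200,150,4,'pics/t4c.png',[(*fit('top',T,.4665,.198,.033,.03,1)[0],.033,.03),(.4665,.1983,.014,.045)])
go(.4373,-.0001,.008)
E
```

```text
clock: 7.7
position: [0.4378, 0.0005, 0.0969]
eef_rot: [-0.001, 3.14, 0.0]
wrist_force: [0.8, 0.4, -0.0]
grip_width: 0.061
finger_force: 0.0
(array([0.4662, 0.198 ]), np.float64(23.7)) (array([0.4604, 0.2013]), np.float64(4.9))
shift [ 0.0005 -0.0012  0.0888] turn [0.0002 0.0007 0.0017] | clock 7.8 pos [0.4378 0.001  0.0968] F [ 0.1  0.5 -0.9] w 0.0606 ff 0.0
```

View pics/t4c.png

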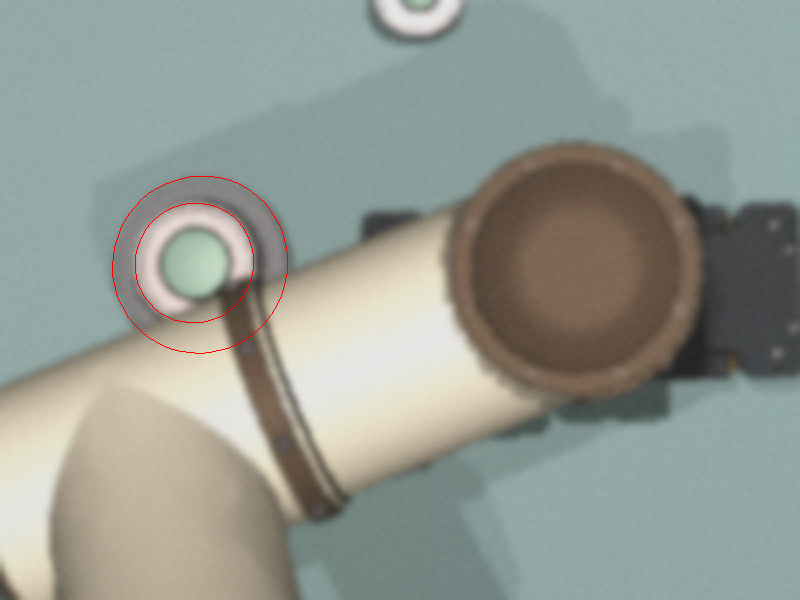

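The large cell sits level in the holder, centred at about pixel (228,326), and the arm covers its lower right. Now grasping the spacer.

```bash
python3 -m crank '[0,-0.0005,0.04,0,0,0,0.3, 0,-0.0005,0.075,0,0,0,0.3, 0,-0.0005,0.089,0,0,0,0.3, 0,-0.0005,0.089,0,0,0,0.3, 0,-0.0005,0.089,0,0,0,0.3, 0,-0.0005,0.089,0,0,0,1, 0,-0.0005,0.089,0,0,0,1, 0,-0.0005,0.089,0,0,0,1, 0,-0.0005,0.089,0,0,0,1, 0,-0.0005,0.089,0,0,0,1, 0,-0.0005,0.089,0,0,0,1]'
```

```text
clock: 8.9
position: [0.4381, -0.0002, 0.0087]
eef_rot: [-0.0, 3.139, 0.001]
wrist_force: [-1.7, 2.1, 6.4]
grip_width: 0.0467
finger_force: 30.0
```

```bash
python3 -m crank '[0,0,-0.03,0,0,0,1, 0,0,-0.075,0,0,0,1, -0.0271,0.1966,-0.075,0,0,0,1, -0.0271,0.1966,-0.075,0,0,0,1, -0.0271,0.1966,-0.075,0,0,0,1, -0.0271,0.1966,-0.075,0,0,0,1, -0.0271,0.1966,-0.075,0,0,0,1, -0.0271,0.1966,-0.05,0,0,0,1, -0.0271,0.1966,-0.04,0,0,0,1, -0.0271,0.1966,-0.04,0,0,0,1]'
python3 - <<'E'
from h import *
S=env.snapshot('side'); cv2.imwrite('pics/s5.png',S)
p=env.sense()['position']
crop('side',S,165,165,90,80,7,'pics/s5c.png',[(.4620,.1941,.033,.027),(p[0]-.0028,p[1]-.0015,p[2]-.0087,.024)])
go(.4652,.1964,.0367)
E
```

```text
clock: 9.9
position: [0.463, 0.1945, 0.0462]
eef_rot: [-0.002, -3.138, 0.005]
wrist_force: [0.1, 0.9, -0.3]
grip_width: 0.0465
finger_force: 30.0
shift [-0.0013  0.0014  0.0106] turn [-0.0017 -0.0014 -0.0007] | clock 9.95 pos [0.4639 0.195  0.0473] F [-0.1 -0.1  0.4] w 0.0468 ff 29.99991148710251
```

View pics/s5c.png

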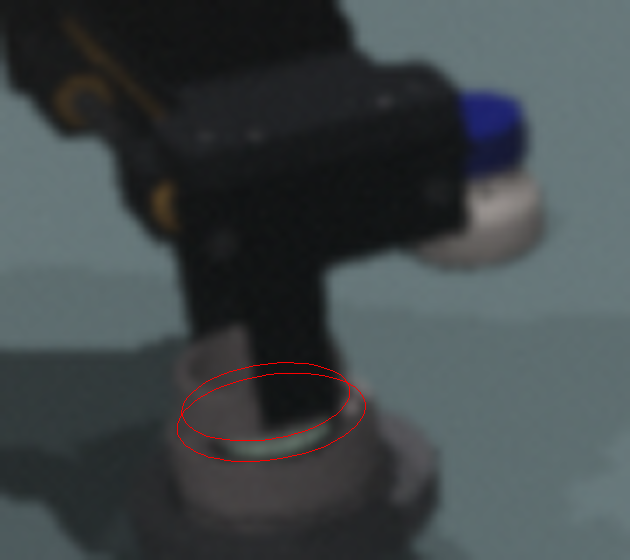

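The spacer hangs level about 5 mm above the seat, about 1 mm left of centre (crop x 264 against 268). I'll settle it and correct.

```bash
python3 -m crank '[-0.001,0.001,0.003,0,0,0,1, -0.001,0.001,0.004,0,0,0,1, -0.001,0.001,0.004,0,0,0,1]'
python3 -m crank '[0,0,0.002,0,0,0,1, 0,0,0.004,0,0,0,1, 0,0,0.004,0,0,0,1]'
```

```text
clock: 10.25
position: [0.4657, 0.197, 0.0442]
eef_rot: [0.001, 3.141, 0.001]
wrist_force: [-1.1, -0.0, -0.5]
grip_width: 0.0468
finger_force: 30.0
clock: 10.55
position: [0.4652, 0.1969, 0.0396]
eef_rot: [-0.0, -3.141, 0.0]
wrist_force: [-0.5, -0.0, 0.3]
grip_width: 0.0467
finger_force: 30.0
```

```bash
python3 -m crank '[0,0,0.0012,0,0,0,1, 0,0,0.0022,0,0,0,1, 0,0,0.0022,0,0,0,1]'|grep -E "position|wrist"; for i in 1 2 3; do python3 -m crank '[0,0,0.0006,0,0,0,1,0,0,0.0006,0,0,0,1]' | grep -E "position|wrist"; done
```

```text
position: [0.4653, 0.197, 0.0374]
wrist_force: [-0.6, 0.1, 0.5]
position: [0.4654, 0.197, 0.0369]
wrist_force: [-0.2, 0.3, -1.1]
position: [0.4654, 0.197, 0.0368]
wrist_force: [-1.8, -1.4, 3.5]
position: [0.4654, 0.1971, 0.0367]
wrist_force: [-1.9, -0.4, 6.8]
```

```bash
python3 -m crank '[0,0,-0.0012,0,0,0,1, 0,0,-0.0012,0,0,0,0.25, 0,0,-0.0012,0,0,0,0.25, 0,0,-0.0012,0,0,0,0.25, 0,0,-0.0012,0,0,0,0.25, 0,0,-0.03,0,0,0,0.25, 0,0,-0.075,0,0,0,0.25, -0.1366,-0.1145,-0.075,0,0,0,0.3, -0.1366,-0.1145,-0.075,0,0,0,0.3, -0.1366,-0.1145,-0.075,0,0,0,0.3, -0.1366,-0.1145,-0.075,0,0,0,0.3, -0.1366,-0.1145,-0.06,0,0,0,0.3, -0.1366,-0.1145,-0.06,0,0,0,0.3]'
python3 - <<'E'
from h import *
T=env.snapshot('top');S=env.snapshot('side')
cv2.imwrite('pics/t6.png',T);cv2.imwrite('pics/s6.png',S)
k=fit('top',T,.4665,.198,.044,.024,1); print(k,fit('top',T,.4665,.198,.044,.0195,-1),fit('side',S,.4623,.1944,.044,.024,1))
a=T[270:380,180:290];b=S[185:275,150:270]
cv2.imwrite('pics/c6.png',np.hstack([cv2.resize(a,(400,400),interpolation=2),cv2.resize(b,(400,400),interpolation=2)]))
go(.602,.0825,.0085)
E
```

```text
clock: 12.75
position: [0.6008, 0.0811, 0.0934]
eef_rot: [-0.004, -3.137, 0.002]
wrist_force: [-0.7, -0.4, 0.3]
grip_width: 0.0611
finger_force: 0.0
(array([0.4672, 0.2037]), np.float64(15.1)) (array([0.4663, 0.1974]), np.float64(19.1)) (array([0.4624, 0.1937]), np.float64(13.1))
shift [-0.0007  0.0002  0.0869] turn [-0.0006 -0.0011 -0.0001] | clock 12.85 pos [0.6014 0.0824 0.0954] F [-0.5 -0.4  0.8] w 0.0608 ff 0.0
```

View pics/c6.png

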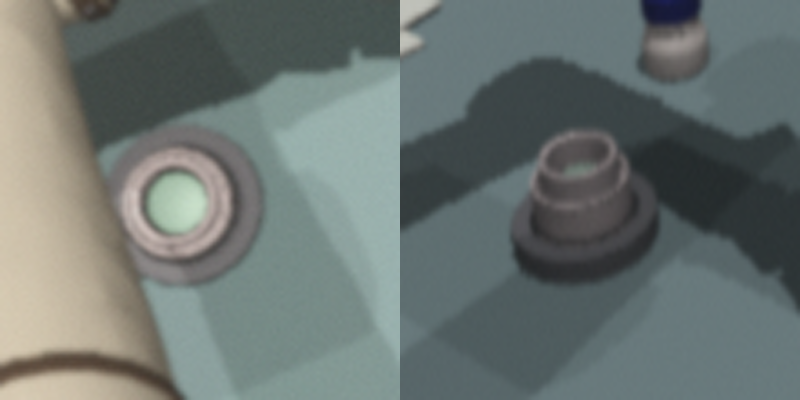

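The spacer stands level and centred in the cell seat (top view, pixel about (228,325)). Now the small cell.

```bash
python3 -m crank '[-0.0002,0,0.04,0,0,0,0.3, -0.0002,0,0.075,0,0,0,0.3, -0.0002,0,0.087,0,0,0,0.3, -0.0002,0,0.087,0,0,0,0.3, -0.0002,0,0.087,0,0,0,0.3, -0.0002,0,0.087,0,0,0,1, -0.0002,0,0.087,0,0,0,1, -0.0002,0,0.087,0,0,0,1, -0.0002,0,0.087,0,0,0,1, -0.0002,0,0.087,0,0,0,1, -0.0002,0,0.087,0,0,0,1]'
```

```text
clock: 13.95
position: [0.6029, 0.0828, 0.0101]
eef_rot: [-0.0, 3.139, 0.001]
wrist_force: [-1.2, 0.3, 6.0]
grip_width: 0.0453
finger_force: 30.0
```

```bash
python3 -m crank '[0,0,-0.03,0,0,0,1, 0,0,-0.075,0,0,0,1, 0,0,-0.09,0,0,0,1, 0.137,0.1136,-0.09,0,0,0,1, 0.137,0.1136,-0.09,0,0,0,1, 0.137,0.1136,-0.09,0,0,0,1, 0.137,0.1136,-0.09,0,0,0,1, 0.137,0.1136,-0.09,0,0,0,1, 0.137,0.1136,-0.065,0,0,0,1, 0.137,0.1136,-0.055,0,0,0,1, 0.137,0.1136,-0.055,0,0,0,1, 0.137,0.1136,-0.055,0,0,0,1]'
python3 -c "
from h import *
go(.4659,.1964,.0561)"
```

```text
clock: 15.15
position: [0.4657, 0.1957, 0.0637]
eef_rot: [0.001, 3.141, -0.001]
wrist_force: [-0.5, 0.2, -0.0]
grip_width: 0.0454
finger_force: 30.0
shift [-0.0002  0.0007  0.0076] turn [-0.0005  0.0001 -0.0008] | clock 15.15 pos [0.4657 0.1957 0.0637] F [-0.5  0.2 -0. ] w 0.0454 ff 29.99950979836285
```

```bash
python3 -m crank '[-0.0002,0.0005,0.004,0,0,0,1, -0.0002,0.0005,0.0075,0,0,0,1, -0.0002,0.0005,0.0075,0,0,0,1]'|grep -E "position|wrist";python3 -m crank '[0,0,0.002,0,0,0,1, 0,0,0.0035,0,0,0,1, 0,0,0.0035,0,0,0,1]'|grep -E "position|wrist"
```

```text
position: [0.4653, 0.1964, 0.056]
wrist_force: [0.7, -0.3, -0.3]
position: [0.4653, 0.1966, 0.0526]
wrist_force: [-0.3, 0.5, -1.1]
```

```bash
python3 -m crank '[0,0,0.001,0,0,0,1, 0,0,0.0015,0,0,0,1, 0,0,0.0015,0,0,0,1]'|grep -E "position|wrist"
```

```text
position: [0.4653, 0.1966, 0.0512]
wrist_force: [0.3, 1.3, -0.6]
```

Foot bottom is at about 0.041, inside the bore with no contact. Continuing to seat it.

```bash
python3 -m crank '[0,0,0.001,0,0,0,1, 0,0,0.0015,0,0,0,1, 0,0,0.0015,0,0,0,1]'|grep -E "position|wrist"; for i in 1 2 3; do python3 -m crank '[0,0,0.0006,0,0,0,1,0,0,0.0006,0,0,0,1]' | grep -E "position|wrist"; done
```

```text
position: [0.4653, 0.1966, 0.0497]
wrist_force: [-0.2, 1.1, -1.4]
position: [0.4654, 0.1967, 0.0492]
wrist_force: [0.0, 0.2, -1.4]
position: [0.4654, 0.1967, 0.0491]
wrist_force: [-1.3, -0.6, 4.3]
position: [0.4655, 0.1967, 0.0491]
wrist_force: [-3.7, -0.5, 9.3]
```

```bash
python3 -m crank '[0,0,-0.0012,0,0,0,1, 0,0,-0.0012,0,0,0,0.25, 0,0,-0.0012,0,0,0,0.25, 0,0,-0.0012,0,0,0,0.25, 0,0,-0.0012,0,0,0,0.25, 0,0,-0.03,0,0,0,0.25, 0,0,-0.07,0,0,0,0.25, 0.0165,-0.4303,-0.07,0,0,0,0.45, 0.0165,-0.4303,-0.07,0,0,0,0.45, 0.0165,-0.4303,-0.07,0,0,0,0.45, 0.0165,-0.4303,-0.07,0,0,0,0.45, 0.0165,-0.4303,-0.07,0,0,0,0.45, 0.0165,-0.4303,-0.07,0,0,0,0.45, 0.0165,-0.4303,-0.07,0,0,0,0.45, 0.0165,-0.4303,-0.07,0,0,0,0.45, 0.0165,-0.4303,-0.07,0,0,0,0.45, 0.0165,-0.4303,-0.045,0,0,0,0.45, 0.0165,-0.4303,-0.045,0,0,0,0.45, 0.0165,-0.4303,-0.045,0,0,0,0.45]'
python3 - <<'E'
from h import *
T=env.snapshot('top');S=env.snapshot('side')
cv2.imwrite('pics/t7.png',T);cv2.imwrite('pics/s7.png',S)
for r,s in((.023,1),(.020,-1)): print(fit('top',T,.4663,.1974,.065,r,s),fit('side',S,.4624,.1937,.065,r,s))
a=T[270:380,180:290];b=S[185:275,150:270]
cv2.imwrite('pics/c7.png',np.hstack([cv2.resize(a,(400,400),interpolation=2),cv2.resize(b,(400,400),interpolation=2)]))
go(.449,-.2336,.0085)
E
```

```text
clock: 18.85
position: [0.4484, -0.2336, 0.0928]
eef_rot: [0.0, -3.14, -0.0]
wrist_force: [0.5, -0.3, 0.0]
grip_width: 0.0479
finger_force: 0.0
(array([0.4669, 0.1987]), np.float64(34.1)) (array([0.462 , 0.1934]), np.float64(9.9))
(array([0.4623, 0.1884]), np.float64(18.8)) (array([0.4627, 0.1955]), np.float64(3.6))
shift [ 0.0006 -0.0003  0.0853] turn [-0.0005  0.0014  0.0013] | clock 18.95 pos [ 0.4494 -0.2333  0.0938] F [ 0.  -0.1  0.6] w 0.048 ff 0.0
```

View pics/c7.png

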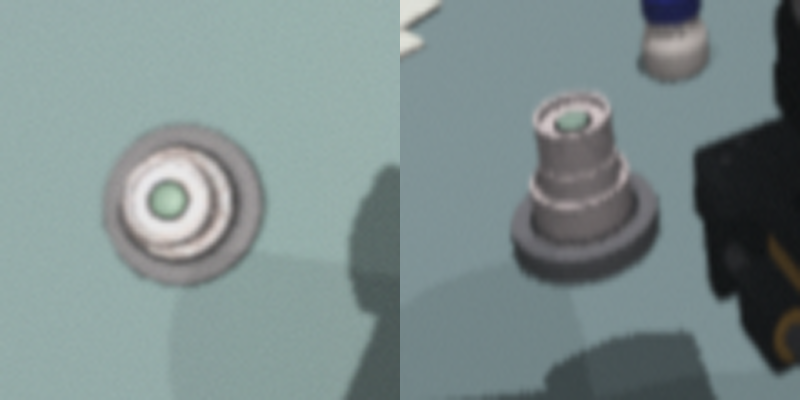

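The small cell sits level on the spacer in both views. Now the retainer: TCP y should come to 0.1967 (fingers self-centre), and x to grip x + 0.016.

```bash
python3 -m crank '[0.0003,0,0.04,0,0,0,0.45, 0.0003,0,0.075,0,0,0,0.45, 0.0003,0,0.085,0,0,0,0.45, 0.0003,0,0.085,0,0,0,0.45, 0.0003,0,0.085,0,0,0,0.45, 0.0003,0,0.085,0,0,0,1, 0.0003,0,0.085,0,0,0,1, 0.0003,0,0.085,0,0,0,1, 0.0003,0,0.085,0,0,0,1, 0.0003,0,0.085,0,0,0,1, 0.0003,0,0.085,0,0,0,1]'
```

```text
clock: 20.05
position: [0.4493, -0.2338, 0.0091]
eef_rot: [-0.0, 3.139, -0.001]
wrist_force: [-0.9, 2.0, 5.9]
grip_width: 0.0331
finger_force: 30.0
```

```bash
python3 -m crank '[0,0,-0.03,0,0,0,1, 0,0,-0.075,0,0,0,1, 0,0,-0.12,0,0,0,1, -0.0162,0.4305,-0.12,0,0,0,1, -0.0162,0.4305,-0.12,0,0,0,1, -0.0162,0.4305,-0.12,0,0,0,1, -0.0162,0.4305,-0.12,0,0,0,1, -0.0162,0.4305,-0.12,0,0,0,1, -0.0162,0.4305,-0.12,0,0,0,1, -0.0162,0.4305,-0.12,0,0,0,1, -0.0162,0.4305,-0.12,0,0,0,1, -0.0162,0.4305,-0.12,0,0,0,1, -0.0162,0.4305,-0.12,0,0,0,1, -0.0162,0.4305,-0.08,0,0,0,1, -0.0162,0.4305,-0.075,0,0,0,1, -0.0162,0.4305,-0.073,0,0,0,1, -0.0162,0.4305,-0.073,0,0,0,1, -0.0162,0.4305,-0.073,0,0,0,1]'
python3 - <<'E'
from h import *
S=env.snapshot('side'); cv2.imwrite('pics/s8.png',S)
p=env.sense()['position']
crop('side',S,165,150,80,75,8,'pics/s8c.png',[(.462,.1934,.065,.020),(p[0]-.0031,p[1]-.0018,p[2]-.0091,.0175)])
go(.4655,.1967,.0691)
E
```

```text
clock: 21.85
position: [0.4656, 0.1969, 0.0823]
eef_rot: [0.001, 3.139, 0.002]
wrist_force: [-0.3, 0.3, 0.3]
grip_width: 0.0334
finger_force: 30.0
shift [ 0.0001 -0.0003  0.0131] turn [ 0.0014  0.0022 -0.0007] | clock 21.9 pos [0.4655 0.1969 0.0822] F [-0.1 -0.5 -0.9] w 0.0331 ff 29.999902993440628
```

View pics/s8c.png

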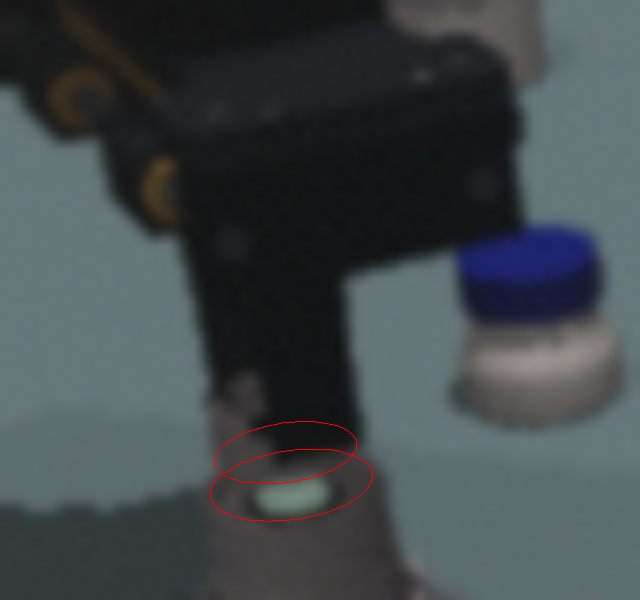

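The retainer hangs level over the seat, with its left edge at crop x of about 212 against 214 predicted, so it is centred within about 0.5 mm. Lowering.

```bash
python3 -m crank '[0,-0.0002,0.004,0,0.002,0,1, 0,-0.0002,0.0075,0,0.002,0,1, 0,-0.0002,0.0075,0,0.002,0,1]'|grep -E "position|wrist";python3 -m crank '[0,0,0.002,0,0,0,1, 0,0,0.003,0,0,0,1, 0,0,0.003,0,0,0,1]'|grep -E "position|wrist"
```

```text
position: [0.4645, 0.1963, 0.0731]
wrist_force: [-0.4, -0.6, -0.3]
position: [0.4647, 0.1966, 0.0703]
wrist_force: [0.0, -0.0, -0.0]
```

Bottom is at about 0.061, well below the 0.065 rim, with no contact.

```bash
for i in 1 2 3 4; do python3 -m crank '[0,0,0.0006,0,0,0,1,0,0,0.0006,0,0,0,1]' | grep -E "position|wrist"; done
```

```text
position: [0.4648, 0.1966, 0.0699]
wrist_force: [0.3, 1.0, -1.5]
position: [0.4648, 0.1967, 0.0693]
wrist_force: [-0.7, -0.1, -0.1]
position: [0.4649, 0.1967, 0.0692]
wrist_force: [-1.4, 0.1, 3.8]
position: [0.4649, 0.1967, 0.0691]
wrist_force: [-2.4, -1.3, 8.5]
```

Seated at 0.0691 as predicted. Release and withdraw.

```bash
python3 -m crank '[0,0,-0.0012,0,0,0,1, 0,0,-0.0012,0,0,0,0.35, 0,0,-0.0012,0,0,0,0.35, 0,0,-0.0012,0,0,0,0.35, 0,0,-0.0012,0,0,0,0.35, 0,0,-0.0012,0,0,0,0.35, 0,0,-0.03,0,0,0,0.35, 0,0,-0.08,0,0,0,0.35, 0,-0.3,-0.1,0,0,0,0.35, 0,-0.3,-0.1,0,0,0,0.35, 0,-0.3,-0.1,0,0,0,0.35, 0,-0.3,-0.1,0,0,0,0.35, 0,-0.3,-0.1,0,0,0,0.35, 0,-0.3,-0.1,0,0,0,0.35, 0,-0.3,-0.1,0,0,0,0.35, 0,-0.3,-0.1,0,0,0,0.35, 0,-0.3,-0.1,0,0,0,0.35]'
python3 - <<'E'
from h import *
T=env.snapshot('top');S=env.snapshot('side')
a=T[270:380,180:290];b=S[185-30:275,150:270]
cv2.imwrite('pics/c9.png',np.hstack([cv2.resize(a,(400,400),interpolation=2),cv2.resize(b,(400,400),interpolation=2)]))
E
```

```text
clock: 25.0
position: [0.4648, -0.1028, 0.1679]
eef_rot: [0.001, -3.14, -0.0]
wrist_force: [-0.2, 0.9, -0.2]
grip_width: 0.0564
finger_force: 0.0
```

View pics/c9.png

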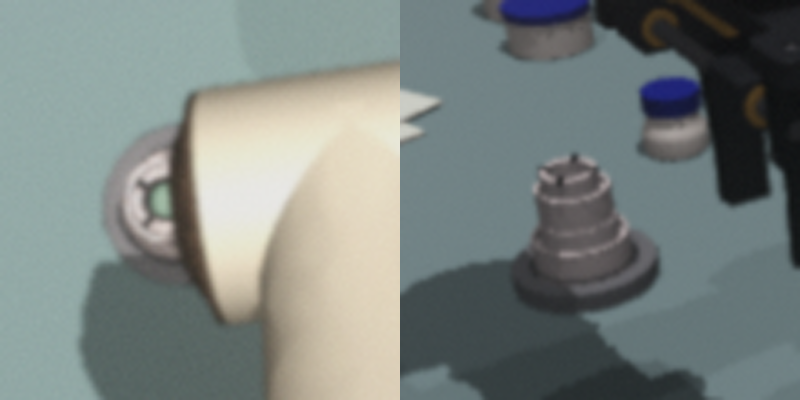

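The complete stack is upright in the holder, with the slotted ring seated level on top, and the gripper is clear. Handing in.

```bash
python3 -c "
from station import env
print(env.job_done())"
```

```text
the job is handed in; nothing more can be done
None
```

The lens assembly is built and handed in at about 25 s: large cell, spacer, small cell and retainer each seated at the expected height and released in order. The final pictures show the stack upright, and nothing touched the bottle, jar or loupe.

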